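# Shut the red line of the vacuum manifold

### The arm

A 7-joint arm with a two-finger parallel gripper is mounted at the origin on a cart in front of the work surface, level with it; the furniture and walls round the work are solid. World frame = base frame: x ahead of the robot, y to its left, z up, the work surface at z = 0. Lengths are in m, angles in rad, forces in N, time in s.
With the tool pointing down it reaches from about 0.425 to 0.825 m from the base axis. Payload 3.6 kg.
Tool frame: the origin (TCP) lies on the mounting face of the last link; the fingertips stand tip_reach ahead of it and the grasp point (between the pads) lies 155 mm ahead of it (tip_reach is the distance from the TCP to the fingertips, in m); x points along the fingers, y is the direction in which the jaws open and shut, and the axes are right-handed (so a half turn about x gives the same grasp; the last joint's range is limited). The gripper opens to 85 mm and grips with 20 to 120 N. Pads are 22 mm wide; open, the fingers measure 114 mm over their backs; the gripper's body (76 mm by 85 mm) begins 54 mm behind the grasp point. The pads swing forward as they close: fully open they stand 13 mm farther back than shut.
Start: joints at [-1.131, 0.615, -0.013, 1.423, 0.008, 1.103, -0.04], TCP at [0.292, 0.58, 0.405] pointing down, gripper open.
Joint ranges: [-3.12, 3.12], [-0.3, 2.06], [-1.34, 1.32], [0.26, 2.42], [-1.36, 4.5], [0.01, 1.98], [-2.84, 2.84]. Speed limits (rad/s): [2.79, 2.79, 3.14, 3.14, 3.14, 3.14, 3.14].

### API

Orientations are given as a 3x3 rotation matrix whose columns are the frame's x, y, z axes.
In Python, from bench import get_obs, grab_frame, sign_off, tip_reach gives the robot as it stands.
- The arm moves only by the shell command python3 -m crank 'ROWS'. ROWS is JSON, one flat list of numbers, 5 for each row, row after row: the shift along the world's x, y, z in cm, then the turn about the world's z in degrees, then the opening in per cent of the stroke, from 0 (shut) to 100 (fully open). In form: [x, y, z, roll, gripper, x, y, z, roll, gripper, ...]. A call has 1 to 8 rows; each row is the pose to reach, as a shift and turn from the pose commanded when the call began; what a row does not reach only later rows make up. A row lasts 1/12 s, in which the tool goes at most 41.7 mm and 7.16 degrees, less where a joint would pass 70% of its speed; a pose out of reach is approached as far as the arm can. A call with a gripper value outside its range is refused whole. The fingers move at their own pace and stop on an object; the grip force is fixed at half the most. Time passes only in rows, so rows that repeat a pose let the fingers close. It gives the time, the measured TCP pose, the force and the opening at its end, in the units of the state.
- get_obs(): the state, without advancing time (a new reading comes with each control period).
- grab_frame(name): name is "scene" or "top"; returns a dict with "pixels" (384x512x3 uint8, red, green, blue), "depth" (384x512 float32, m along the optical axis (not along the pixel's ray), 0 where there is no reading), "camera_matrix" (3x3 intrinsics, pixels), "eye" and "rotation" of the camera in the world. Camera axes: x right, y up, looking along -z (the intrinsics and any distortion apply to the point x, -y, -z); pixel columns grow to the right and rows downward; lengths in m; the calibration is good to about 2 mm. A picture is of the moment at which its call begins.
- sign_off(): hands the job in, once; it reports no verdict.
The state is a dict: "clock": time; "joint_positions": joint angles; "joint_vel": joint speeds; "joint_efforts": joint torques, N m; "tool_pos": TCP position; "ee_rot": TCP orientation; "contact_force": force on the tool from outside, world axes, zero at the start; "torque": the same for the moment, N m; "gripper_width": opening from 0.0 (shut) to 1.0 (fully open).
Only numpy, scipy, OpenCV 4.12 (cv2) and the standard library are available. Lean on these libraries where they do the work, as an engineer would, in place of code of your own. Each camera call takes 0.05 s, during which the arm holds its last target.

### The job

The liquid trap on the red line of the suction table's vacuum manifold is to be emptied, so that line must be closed. With the fingertips push the lip of the manifold box's sliding cover away from the robot until the cover is fully back at its stop, then push the red lever handle now revealed clockwise (seen from above) until it is fully shut, square across its pipe. Push gently, pinch and lift nothing, leave the cover open, the two black handles as they are set and the things round the box where they stand.

Things in the scene. Friction and masses are not known exactly. Their poses are not given: they have to be found in the camera images.
- manifold_box: fixed blue-grey steel box 250 (x) x 290 (y) x 80 mm high, gauge in front, three clear trap bowls behind. Origin: centre of its underside, on the table; x points from its front (robot side) to its back, y left, z up. Front half: open valve bay (inside x -122 to -6, y -142 to +142) under the sliding cover; rear half: fixed deck. Side rails 90 mm high; pipes in the bay end below z = 51 mm
- cover (a joint): slide of the grey aluminium cover along the box's +x, m: 0 = shut over the valve bay, 0.115 = fully back at its stop, all handles uncovered. Captive in the rails, stays where it is left, needs about 3 N. Its flat upper face lies 84 mm above the table
- cover_lip (a point): middle of the upturned finger lip at the cover's front edge, with a black bead on top: 130 mm long (along the box's y), 3 mm thick (bead 6 mm), from 84 to 106 mm above the table. This point is 94 mm up, in the lip's middle plane, and moves with the cover. Axes as the box's: push its front face towards +x
- red_valve: ball valve with the red handle, in one of three places of the bay (84 mm apart along the box's y). Origin: on the table, straight below the handle's vertical turning axis. Axes as the box's; its pipe runs along x under the handle
- red_handle (a joint): angle of the red handle, rad: 0 = open, pointing from its axis to the box's front (-x); grows clockwise seen from above; 1.571 = shut, at its stop, pointing to the box's left (+y). Starts open or nearly so, stays where it is left, takes about 3 N at the grip point
- red_grip (a point): point on the red lever 36 mm from its turning axis, 63 mm above the table, half-way up the lever; turns with it, own x axis towards the turning axis, z up. The lever reaches 46 mm from the axis, is 10 mm wide (12 at its round end), and stands 56 to 69 mm above the table; hub 21 mm across. At the start push the side that faces the box's right (-y)
- black_a_grip (a point): point on the first black lever, same shape, size and axes as the red one; may be partly turned; to be left as it is set
- black_b_grip (a point): point on the second black lever, same shape, size and axes as the red one; may be partly turned; to be left as it is set
- grey_tub_mid (a point): centre (half-way up) of a loose grey plastic tub with lid, 70 mm across, 80 mm high, standing to the right of the box; a bystander
- white_pot_mid (a point): centre (half-way up) of a loose white sample pot, 38 mm across, 58 mm high, standing to the left of the box; a bystander
- small_pot_mid (a point): centre (half-way up) of a loose white sample pot, 36 mm across, 42 mm high, standing to the left of the box; a bystander

How it is judged:
On the way, in this order (a step that is already met when the one before it is completed fails the run):
1. the cover is pushed fully back (within 10 mm of its stop) (value of joint cover above 0.105 m), for 0.2 s.
2. the red handle is pushed shut (within about 5 degrees of its stop) (value of joint red_handle above 1.48 rad), for 0.2 s.
At the end, for the whole second after the job is handed in: The cover is within 10 mm of its rear stop, the red handle within about 5 degrees (0.09 rad) of shut and at rest, the two black levers within 4 mm (at the grip point) and the tub and pots within 15 mm of where they started (value of joint cover above 0.105 m and value of joint red_handle above 1.48 rad and velocity of joint red_handle below 0.05 rad/s and distance of each of black_a_grip, black_b_grip from where it was at the start of the episode below 0.004 m and distance of each of grey_tub_mid, white_pot_mid, small_pot_mid from where it was at the start of the episode below 0.015 m); the robot touches nothing.
It fails at once if a black handle is turned (its grip point moves more than 6 mm) (distance of any of black_a_grip, black_b_grip from where it was at the start of the episode above 0.006 m).
It fails at once if the tub or a pot is lifted, carried or knocked (moved more than 20 mm) (distance of any of grey_tub_mid, white_pot_mid, small_pot_mid from where it was at the start of the episode above 0.02 m).
It fails at once if the red handle is pinched between the fingers (contact force between the fingers and red_valve above 5 N and y of the grasp point in the frame of red_grip between -0.004 and 0.004 m and x of the grasp point in the frame of red_grip between -0.02 and 0.04 m).
It fails at once if the cover's lip is pinched between the fingers (contact force between the fingers and manifold_box above 5 N and x of the grasp point in the frame of cover_lip between -0.003 and 0.003 m and z of the grasp point in the frame of cover_lip below 0.03 m).
It fails at once if the handle, cover or box is forced (more than 50 N) (contact force between the fingers and red_valve above 50 N or contact force between the fingers and manifold_box above 50 N).
It also fails if it takes over 42 s, if anything falls off the work surface, if the arm or the gripper's body presses on something with over 40 N, if the wrist force passes 120 N, or if a joint passes its speed limit or range.

## Working session

There is one attempt and no reset: what is moved stays moved. The work goes in short steps, Python scripts to look and compute and a shell command to move; the robot and the scene stay as the last step left them, time stands still between calls to the robot, and variables do not carry over. Pictures are saved under pics/ and viewed, and the job is handed in when it is done.

```bash
mkdir -p pics; ls
cat > h.py <<'E'
import numpy as np, cv2
from bench import get_obs, grab_frame, sign_off, tip_reach
def save(f,n): cv2.imwrite('pics/'+n, cv2.cvtColor(f['pixels'],cv2.COLOR_RGB2BGR))
def pt(f,u,v,z=None):
    K=f['camera_matrix'];d=np.array([(u-K[0,2])/K[0,0],-(v-K[1,2])/K[1,1],-1.])
    R=np.array(f['rotation']);e=np.array(f['eye'])
    r=R@d
    s=f['depth'][int(round(v)),int(round(u))] if z is None else (z-e[2])/r[2]
    return e+s*r
def cloud(f):
    K=f['camera_matrix'];v,u=np.mgrid[:384,:512]
    d=np.stack([(u-K[0,2])/K[0,0],-(v-K[1,2])/K[1,1],-np.ones(u.shape)],-1)
    return np.array(f['eye'])+(d*f['depth'][...,None])@np.array(f['rotation']).T
E
python3 - <<'E'
from h import *
import pickle
for n in('scene','top'):
    f=grab_frame(n);save(f,n+'0.png');pickle.dump(f,open(n+'0.pkl','wb'))
    print(n,f['eye'],f['rotation'],f['camera_matrix'],f.keys())
print(get_obs());print(tip_reach() if callable(tip_reach) else tip_reach)
E
```

```text
pics
scene [ 0.12835523 -0.97718534  0.53267003] [[ 0.86211341  0.25589174 -0.43735556]
 [-0.50601542  0.38941541 -0.76961291]
 [-0.02662459  0.88480227  0.46520541]] [[401.43361148   0.         256.82839865]
 [  0.         401.43361148 190.47049144]
 [  0.           0.           1.        ]] dict_keys(['pixels', 'depth', 'camera_matrix', 'eye', 'rotation'])
top [ 0.3838355  -0.23177341  1.1020679 ] [[ 3.71573439e-03  9.82802627e-01 -1.84621749e-01]
 [-9.99758887e-01 -3.44571175e-04 -2.19556144e-02]
 [-2.16416508e-02  1.84658816e-01  9.82564380e-01]] [[497.31295564   0.         254.91492747]
 [  0.         497.31295564 197.25316258]
 [  0.           0.           1.        ]] dict_keys(['pixels', 'depth', 'camera_matrix', 'eye', 'rotation'])
{'clock': 0.1, 'joint_positions': array([-1.13051139,  0.61582694, -0.01262092,  1.42474909,  0.00808977,
        1.10341031, -0.04037253]), 'joint_vel': array([-0.00065397,  0.00118324, -0.00070672, -0.00236634, -0.00054671,
       -0.0001363 ,  0.0014541 ]), 'joint_efforts': array([ 6.02134805e-04, -4.70381927e+01,  2.59749088e-01, -1.71570522e+01,
        1.00000366e-02,  5.89629170e-03,  9.15178333e-06]), 'tool_pos': array([0.29236411, 0.58021466, 0.40364716]), 'ee_rot': array([[-1.03846675e-03,  4.49934124e-01,  8.93061143e-01],
       [-2.10128770e-03,  8.93058672e-01, -4.49935322e-01],
       [-9.99997253e-01, -2.34382127e-03,  1.80293000e-05]]), 'contact_force': array([-0.52215244,  0.507734  ,  0.51772426]), 'torque': array([-0.02089615, -0.0203518 , -0.05374405]), 'gripper_width': 0.9983781462318966}
0.1734
```

View pics/scene0.png

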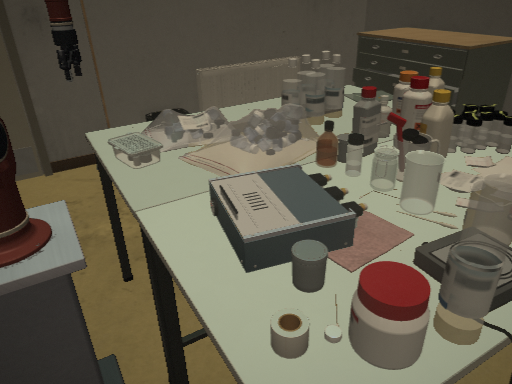

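View pics/top0.png

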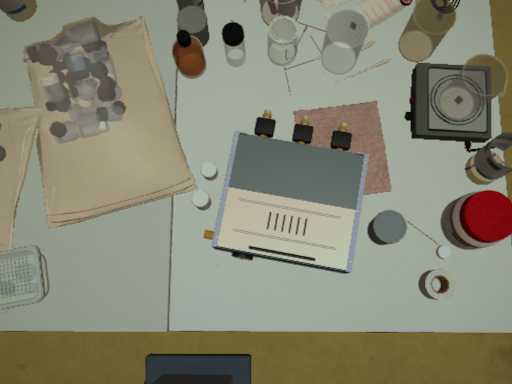

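The scene view shows the box at about (280,215), its lip at about (230,200) and the tub at (310,265). In the top view the box spans (215,135)–(367,270), the lip bead runs (249,248)–(315,259), the tub is at (389,228), and the pots are at (209,170) and (200,199).

Run:
```python
from h import *
import pickle
f=pickle.load(open('top0.pkl','rb'));P=cloud(f)
def rect(m,name):
    xy=P[m][:,:2].astype(np.float32); r=cv2.minAreaRect(xy); print(name,m.sum(),r,'zmed',np.median(P[m][:,2])); return r
v,u=np.mgrid[:384,:512]
roi=(u>205)&(u<375)&(v>125)&(v<280)
Z=P[...,2]
m=roi&(Z>.070)&(Z<.115)
n,l,st,c=cv2.connectedComponentsWithStats(m.astype(np.uint8)); k=1+np.argmax(st[1:,4]); m=l==k
r=rect(m,'boxtop')
print(cv2.boxPoints(r))
hsv=cv2.cvtColor(f['pixels'],cv2.COLOR_RGB2HSV)
lip=(u>235)&(u<330)&(v>240)&(v<268)&(hsv[...,2]<60)
n,l,st,c=cv2.connectedComponentsWithStats(lip.astype(np.uint8)); k=1+np.argmax(st[1:,4]);print(st[k],c[k])
vv,uu=np.where(l==k)
pts=np.array([pt(f,a,b,.105)[:2] for a,b in zip(uu,vv)],np.float32)
print('lip',cv2.minAreaRect(pts),np.median(Z[l==k]),cv2.boxPoints(cv2.minAreaRect(pts)))
for nme,(a,b),h in(('tub',(389,228),.08),('p1',(209,170),.058),('p2',(200,199),.042)):
    mm=(np.hypot(u-a,v-b)<26 if nme=='tub' else np.hypot(u-a,v-b)<13)&(Z>h-.012)&(Z<h+.01)
    print(nme,mm.sum(),[np.round(Z[b+i,a],3) for i in(-2,0,2)], np.round(cv2.minEnclosingCircle(P[mm][:,:2].astype(np.float32)),4) if 0 else cv2.minEnclosingCircle(P[mm][:,:2].astype(np.float32)) if mm.sum() else None)
big=cv2.resize(f['pixels'][120:285,190:420],None,fx=3.4,fy=3.4,interpolation=cv2.INTER_CUBIC);save({'pixels':big},'topzoom.png')
```

```text
boxtop 16417 ((0.5704458951950073, -0.2823115587234497), (0.28942427039146423, 0.25093457102775574), 79.52010345458984) zmed 0.08241184568433857
[[ 0.42074978 -0.4017884 ]
 [ 0.66749847 -0.44743103]
 [ 0.720142   -0.1628347 ]
 [ 0.47339332 -0.11719209]]
[236 251  88  17 194] [266.97938144 258.12371134]
lip ((0.4411205053329468, -0.2576042413711548), (0.17578309774398804, 0.010736756958067417), 79.55065155029297) 0.0645964305478699 [[ 0.4199006  -0.34306452]
 [ 0.43045932 -0.3450118 ]
 [ 0.4623404  -0.17214397]
 [ 0.4517817  -0.17019668]]
tub 906 [np.float64(0.077), np.float64(0.079), np.float64(0.083)] ((0.5153607130050659, -0.4851120710372925), 0.03483199700713158)
p1 7 [np.float64(0.042), np.float64(0.043), np.float64(0.043)] ((0.6427991390228271, -0.10645923763513565), 0.014948197640478611)
p2 25 [np.float64(0.057), np.float64(0.056), np.float64(0.059)] ((0.5743727684020996, -0.09214914590120316), 0.017939988523721695)
```

View pics/topzoom.png

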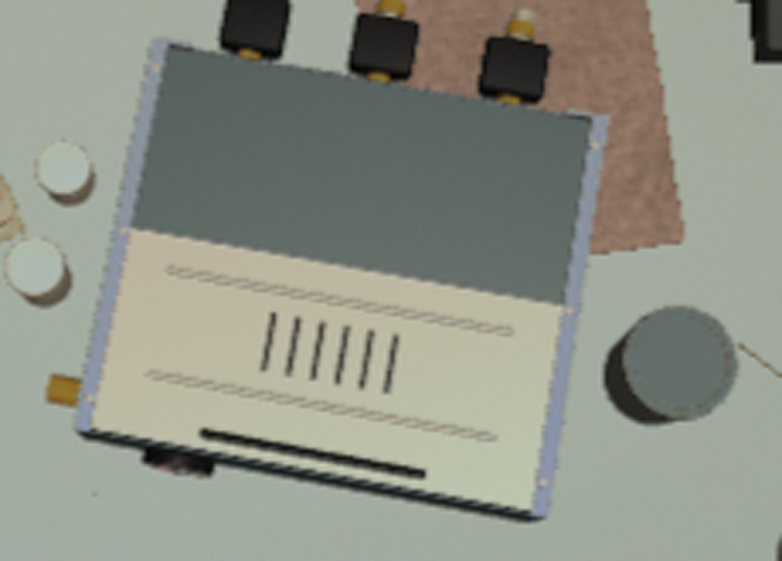

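```bash
cat >> h.py <<'E'
C=np.array([.5704,-.2823]);yaw=np.radians(-10.48)
X=np.array([np.cos(yaw),np.sin(yaw)]);Y=np.array([-X[1],X[0]])
def tobox(p): d=np.asarray(p)[:2]-C; return np.array([d@X,d@Y])
def fromb(x,y): return C+x*X+y*Y
E
python3 - <<'E'
from h import *
import pickle
f=pickle.load(open('top0.pkl','rb'))
a=pt(f,190+200/3.4,120+433/3.4,.105);b=pt(f,190+425/3.4,120+473/3.4,.105)
print(a,b,np.linalg.norm(a-b),tobox(a),tobox(b))
s=pickle.load(open('scene0.pkl','rb'))
big=cv2.resize(s['pixels'][155:265,195:360],None,fx=4.5,fy=4.5,interpolation=cv2.INTER_CUBIC);save({'pixels':big},'sczoom.png')
lp=(a+b)/2; print(lp)
for off in(-.04,-.0115): print('finger target',fromb(tobox(lp)[0]+off,tobox(lp)[1]))
E
```

```text
[ 0.46907549 -0.19766856  0.105     ] [ 0.44595752 -0.32947925  0.105     ] 0.133822636768921 [-0.11502807  0.06478951] [-0.11378504 -0.06902735]
[ 0.45751651 -0.2635739   0.105     ]
finger target [ 0.41818377 -0.25629821]
finger target [ 0.44620835 -0.26148214]
```

View pics/sczoom.png

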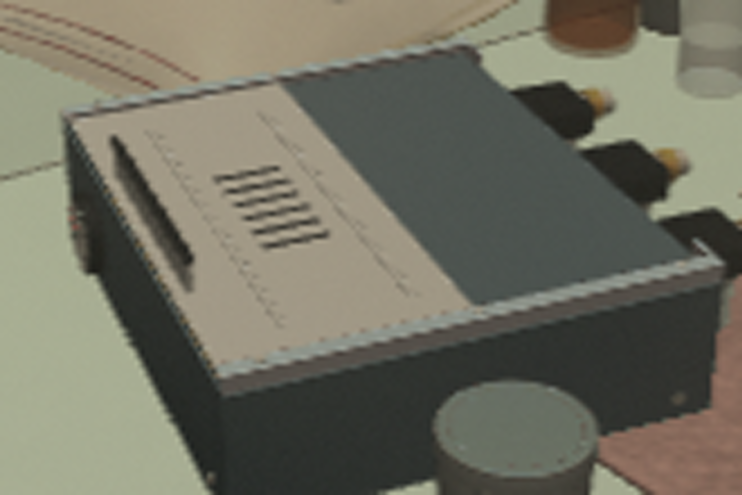

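```bash
python3 -m crank '[3,-4,0,4,50, 6,-8,0,8,0, 9,-12,0,12,0, 12,-16,0,16.2,0, 15,-20,0,16.2,0, 18,-24,0,16.2,0, 20,-28,0,16.2,0, 22,-32,0,16.2,0]'; python3 -c "
from bench import *;o=get_obs();print(o['tool_pos'],o['ee_rot'],tip_reach)"
```

```text
clock: 0.77
tool_pos: [0.4861, 0.307, 0.4043]
ee_rot: [[-0.0, 0.183, 0.983], [-0.0, 0.983, -0.183], [-1.0, -0.0, -0.0]]
contact_force: [1.2, 1.0, 0.1]
gripper_width: -0.002
[0.48607896 0.30697867 0.4042754 ] [[-4.03325336e-04  1.83050020e-01  9.83103518e-01]
 [-4.09946280e-04  9.83103485e-01 -1.83050182e-01]
 [-9.99999835e-01 -4.76848406e-04 -3.21469868e-04]] 0.1734
```

The scene zoom shows the cover shut, with the lip's bead at zoom pixels (115,140)–(190,260), and nothing in front of it. The bead measures 134 mm against the expected 130.

```bash
python3 -m crank '[0,-3.5,0,0,0, 0,-7,0,0,0, 0,-10.5,0,0,0, 0,-14,0,0,0, 0,-17.5,0,0,0, -1,-21,0,0,0, -2,-24.5,0,0,0, -3,-28,0,0,0]'
python3 -m crank '[-1,-3.5,0,0,0, -2,-7,0,0,0, -3,-10.5,0,0,0, -4,-14,0,0,0, -5,-17.5,0,0,0, -5.8,-20.5,0,0,0, -6.3,-23.4,0,0,0, -6.3,-23.4,0,0,0]'
python3 -m crank '[0,0,-3,0,0, 0,0,-6,0,0, 0,0,-9,0,0, 0,0,-9,0,0, 0,0,-9,0,0, 0,0,-9,0,0]'
python3 - <<'E'
from h import *
import pickle
o=get_obs();print(o['tool_pos'],tobox(o['tool_pos']),o['contact_force'])
for n in('scene','top'):
    f=grab_frame(n);save(f,n+'1.png');pickle.dump(f,open(n+'1.pkl','wb'))
E
```

```text
clock: 1.43
tool_pos: [0.4543, 0.0272, 0.4044]
ee_rot: [[-0.001, 0.183, 0.983], [-0.0, 0.983, -0.183], [-1.0, -0.0, -0.001]]
contact_force: [0.7, -0.1, -0.1]
gripper_width: 0.002
clock: 2.1
tool_pos: [0.3899, -0.2112, 0.4047]
ee_rot: [[-0.001, 0.194, 0.981], [-0.004, 0.981, -0.194], [-1.0, -0.004, -0.0]]
contact_force: [-0.8, -0.0, 0.3]
gripper_width: 0.0
clock: 2.6
tool_pos: [0.3927, -0.2052, 0.3157]
ee_rot: [[0.001, 0.183, 0.983], [-0.001, 0.983, -0.183], [-1.0, -0.0, 0.002]]
contact_force: [-0.1, -0.5, -0.0]
gripper_width: -0.006
[ 0.39269641 -0.20515181  0.31569125] [-0.18877188  0.04353833] [-0.06856269 -0.45080037 -0.00872404]
```

View pics/scene1.png

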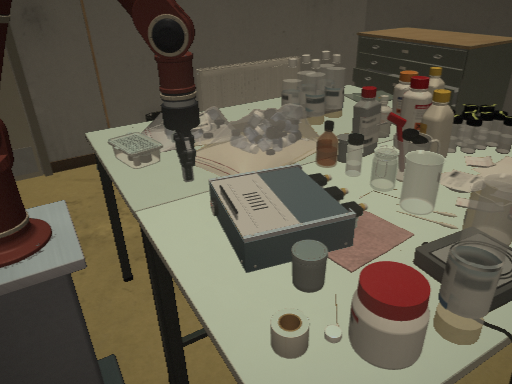

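View pics/top1.png

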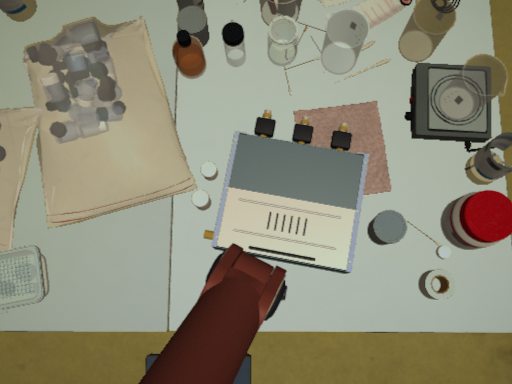

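Both views show the closed fingers hanging in front of the box's front edge: scene (187,175), hidden under the arm in top. They are still above lip height and short of the lip, so I'll shift across and lower.

```bash
python3 -m crank '[1.3,-2.5,0,0,0, 2.6,-4.9,0,0,0, 2.6,-4.9,-2,0,0, 2.6,-4.9,-4,0,0, 2.6,-4.9,-5,0,0, 2.6,-4.9,-5,0,0, 2.6,-4.9,-5,0,0]'
python3 - <<'E'
from h import *
o=get_obs();p=o['tool_pos'];print(p,tobox(p),o['contact_force'])
f=grab_frame('scene');P=cloud(f)
m=(np.hypot(P[...,0]-p[0],P[...,1]-p[1])<.03)&(P[...,2]>.03)
q=P[m];print(m.sum(),q.min(0),'tip expected',p[2]-.1734)
low=q[q[:,2]<.12]; b=np.array([tobox(x) for x in low]);print(b.min(0),b.max(0))
vv,uu=np.where(m);print(uu.min(),uu.max(),vv.max())
big=cv2.resize(f['pixels'][130:260,150:350],None,fx=4,fy=4,interpolation=cv2.INTER_CUBIC);save({'pixels':big},'sc2.png')
E
```

```text
clock: 3.28
tool_pos: [0.4185, -0.2543, 0.2656]
ee_rot: [[0.001, 0.183, 0.983], [-0.001, 0.983, -0.183], [-1.0, -0.0, 0.001]]
contact_force: [-0.2, 0.4, 0.4]
gripper_width: -0.005
[ 0.41846043 -0.25426702  0.26563248] [-1.54503967e-01 -7.12930687e-05] [-0.24561788  0.38283362  0.36282687]
799 [ 0.38931953 -0.28375221  0.0320401 ] tip expected 0.0922324824193847
[-0.16639287 -0.0162369 ] [-0.1246237   0.00388757]
175 225 227
```

View pics/sc2.png

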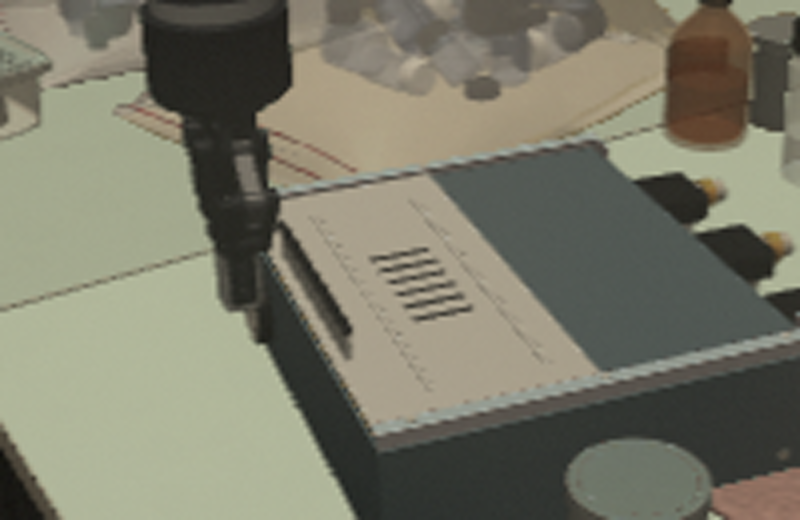

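The zoom shows the closed fingertip at zoom (240,305), just in front of the box, with the bead at (285,230)–(345,330). I'll check the tip height from depth.

Run:
```python
from h import *
f=grab_frame('scene');P=cloud(f)
for v in range(196,212):
    print(v,[tuple(np.round([*tobox(P[v,u]),P[v,u,2]],3)) for u in (207,210,213,216)])
```

```text
196 [(np.float64(-0.161), np.float64(-0.014), np.float64(0.126)), (np.float64(-0.154), np.float64(-0.011), np.float64(0.122)), (np.float64(-0.149), np.float64(-0.015), np.float64(0.123)), (np.float64(-0.125), np.float64(0.064), np.float64(0.078))]
197 [(np.float64(-0.161), np.float64(-0.012), np.float64(0.122)), (np.float64(-0.155), np.float64(-0.013), np.float64(0.121)), (np.float64(-0.149), np.float64(-0.014), np.float64(0.12)), (np.float64(-0.125), np.float64(0.065), np.float64(0.075))]
198 [(np.float64(-0.162), np.float64(-0.013), np.float64(0.12)), (np.float64(-0.155), np.float64(-0.014), np.float64(0.119)), (np.float64(-0.148), np.float64(-0.012), np.float64(0.117)), (np.float64(-0.124), np.float64(0.068), np.float64(0.071))]
199 [(np.float64(-0.162), np.float64(-0.013), np.float64(0.117)), (np.float64(-0.155), np.float64(-0.012), np.float64(0.116)), (np.float64(-0.149), np.float64(-0.014), np.float64(0.116)), (np.float64(-0.124), np.float64(0.069), np.float64(0.067))]
200 [(np.float64(-0.162), np.float64(-0.011), np.float64(0.114)), (np.float64(-0.156), np.float64(-0.015), np.
[... 2140 characters left out ...]
oat64(0.145), np.float64(0.001)), (np.float64(-0.126), np.float64(0.142), np.float64(0.001)), (np.float64(-0.135), np.float64(0.063), np.float64(0.046)), (np.float64(-0.129), np.float64(0.057), np.float64(0.047))]
210 [(np.float64(-0.135), np.float64(0.137), np.float64(0.002)), (np.float64(-0.127), np.float64(0.138), np.float64(0.0)), (np.float64(-0.135), np.float64(0.063), np.float64(0.043)), (np.float64(-0.129), np.float64(0.055), np.float64(0.046))]
211 [(np.float64(-0.136), np.float64(0.133), np.float64(0.002)), (np.float64(-0.129), np.float64(0.131), np.float64(0.001)), (np.float64(-0.135), np.float64(0.065), np.float64(0.039)), (np.float64(-0.13), np.float64(0.054), np.float64(0.043))]
```

```bash
python3 -m crank '[0.8,-0.15,0,0,0, 1.6,-0.3,0,0,0, 2.2,-0.4,0,0,0, 2.8,-0.52,0,0,0, 3.4,-0.63,0,0,0, 4,-0.74,0,0,0, 4.6,-0.85,0,0,0, 5.2,-0.96,0,0,0]'
python3 -m crank '[0.7,-0.13,0,0,0, 1.4,-0.26,0,0,0, 2.1,-0.39,0,0,0, 2.8,-0.52,0,0,0, 3.5,-0.65,0,0,0, 4.2,-0.78,0,0,0, 4.9,-0.91,0,0,0, 5.6,-1.04,0,0,0]'
python3 -c "
from h import *
o=get_obs();print(tobox(o['tool_pos']))"
```

```text
clock: 4.05
tool_pos: [0.4703, -0.2638, 0.2645]
ee_rot: [[-0.001, 0.183, 0.983], [0.001, 0.983, -0.183], [-1.0, 0.0, -0.002]]
contact_force: [-3.7, 0.7, 1.4]
gripper_width: 0.0
clock: 4.72
tool_pos: [0.5268, -0.2742, 0.2646]
ee_rot: [[-0.0, 0.183, 0.983], [0.0, 0.983, -0.183], [-1.0, 0.0, -0.0]]
contact_force: [-2.7, 0.7, 0.7]
gripper_width: -0.002
[-4.43430665e-02  6.19797149e-05]
```

```bash
python3 -m crank '[0.6,-0.11,0,0,0, 1.2,-0.22,0,0,0, 1.7,-0.31,0,0,0, 2.1,-0.39,0,0,0, 2.4,-0.44,0,0,0, 2.6,-0.48,0,0,0, 2.6,-0.48,0,0,0]'
python3 -m crank '[0.15,-0.03,0,0,0, 0.3,-0.06,0,0,0, 0.3,-0.06,0,0,0]'
python3 -c "
from h import *
o=get_obs();print(tobox(o['tool_pos']))"
```

```text
clock: 5.3
tool_pos: [0.5526, -0.279, 0.2647]
ee_rot: [[0.001, 0.183, 0.983], [-0.0, 0.983, -0.183], [-1.0, -0.0, 0.001]]
contact_force: [-1.1, 0.3, -0.6]
gripper_width: -0.002
clock: 5.55
tool_pos: [0.5552, -0.2795, 0.2647]
ee_rot: [[0.0, 0.183, 0.983], [0.0, 0.983, -0.183], [-1.0, 0.0, 0.0]]
contact_force: [-2.0, 0.3, -0.2]
gripper_width: 0.002
[-1.54342108e-02  2.34772766e-05]
```

```bash
python3 -m crank '[0.15,-0.03,0,0,0, 0.3,-0.06,0,0,0, 0.3,-0.06,0,0,0]'
python3 -c "
from h import *
o=get_obs();print(tobox(o['tool_pos']))"
```

```text
clock: 5.8
tool_pos: [0.5577, -0.28, 0.2646]
ee_rot: [[-0.002, 0.183, 0.983], [0.001, 0.983, -0.183], [-1.0, 0.0, -0.002]]
contact_force: [-4.3, 2.6, 1.6]
gripper_width: -0.001
[-1.29254486e-02 -7.03503541e-05]
```

```bash
python3 -m crank '[0.15,-0.03,0,0,0, 0.3,-0.06,0,0,0, 0.3,-0.06,0,0,0]'
python3 -c "
from h import *
o=get_obs();print(tobox(o['tool_pos']))"
```

```text
clock: 6.05
tool_pos: [0.5589, -0.2804, 0.2646]
ee_rot: [[-0.008, 0.183, 0.983], [0.003, 0.983, -0.183], [-1.0, 0.001, -0.009]]
contact_force: [-9.1, 3.3, 6.7]
gripper_width: 0.001
[-0.01169494 -0.00019054]
```

The force is rising with little travel, so the cover is at its stop. Backing off, lifting and clearing the view.

```bash
python3 -m crank '[-1,0.2,0,0,0, -3,0.6,0,0,0, -4.5,0.8,1.5,0,0, -5,0.9,5,0,0, -5,3,8,0,0, -5,7,9,0,0, -5,11,9,0,0, -5,15,9,0,0]'
python3 -m crank '[-0.5,4,0,0,0, -1,8,0,0,0, -1,12,0,0,0, -1,16,0,0,0, -1,20,0,0,0, -1,24,0,0,0, -1,24,0,0,0]'
python3 - <<'E'
from h import *
import pickle
for n in('scene','top'):
    f=grab_frame(n);pickle.dump(f,open(n+'3.pkl','wb'));save(f,n+'3.png')
    c=f['pixels'][120:285,190:420] if n=='top' else f['pixels'][155:265,195:360]
    save({'pixels':cv2.resize(c,None,fx=3.4 if n=='top' else 4.5,fy=3.4 if n=='top' else 4.5,interpolation=cv2.INTER_CUBIC)},n+'3z.png')
E
```

```text
clock: 6.72
tool_pos: [0.5125, -0.13, 0.3569]
ee_rot: [[0.009, 0.185, 0.983], [-0.002, 0.983, -0.185], [-1.0, -0.0, 0.009]]
contact_force: [0.7, 0.6, -0.6]
gripper_width: 0.003
clock: 7.3
tool_pos: [0.5014, 0.1202, 0.3556]
ee_rot: [[0.006, 0.167, 0.986], [0.009, 0.986, -0.167], [-1.0, 0.01, 0.004]]
contact_force: [-0.2, -0.1, -0.1]
gripper_width: 0.0
```

View pics/top3z.png

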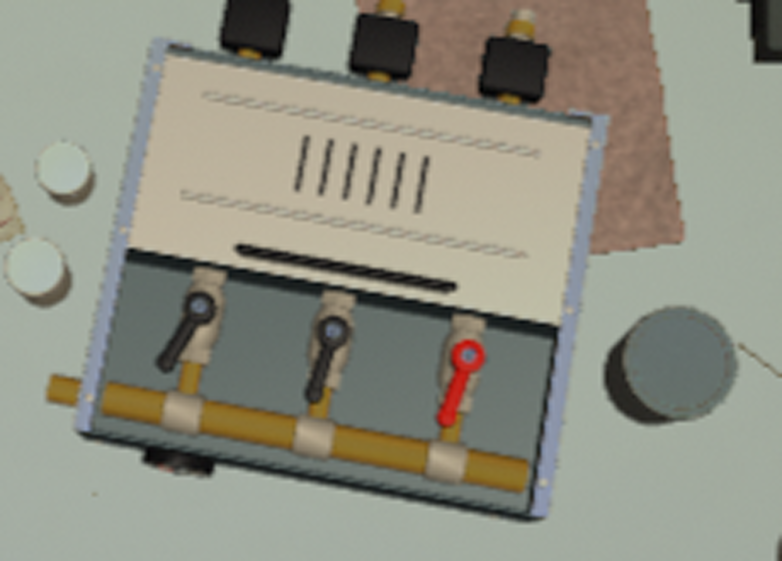

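View pics/scene3z.png

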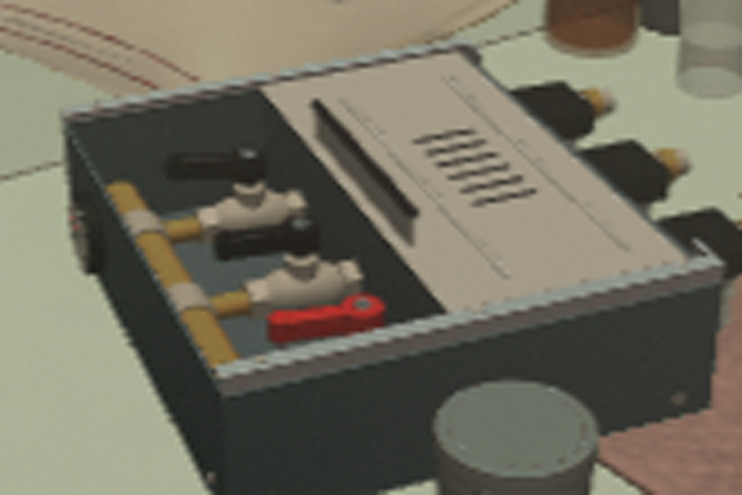

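The top zoom shows the cover back, with its lip at (240,248)–(455,287). The red valve is the rightmost, hub (468,356) and tip (447,420). The black hubs are at (199,305) and (332,330) with their levers pointing front. The scene zoom agrees.

Run:
```python
from h import *
import pickle
f=pickle.load(open('top3.pkl','rb'));s=pickle.load(open('scene3.pkl','rb'))
hsv=cv2.cvtColor(f['pixels'],cv2.COLOR_RGB2HSV)
v,u=np.mgrid[:384,:512]
m=(u>300)&(u<350)&(v>205)&(v<260)&((hsv[...,0]<8)|(hsv[...,0]>172))&(hsv[...,1]>150)&(hsv[...,2]>80)
vv,uu=np.where(m)
B=np.array([tobox(pt(f,a,b,.069)) for a,b in zip(uu,vv)])
print(m.sum(),B.min(0),B.max(0),cv2.minAreaRect(B.astype(np.float32)),np.median(cloud(f)[m][:,2]))
for n,p in dict(hub=(468,356),tip=(449,417),b1=(332,330),b1t=(315,396),b2=(199,305),b2t=(166,364)).items():
    q=pt(f,190+p[0]/3.4,120+p[1]/3.4,.069);print(n,q,tobox(q))
a=pt(f,190+240/3.4,120+249/3.4,.105);b=pt(f,190+455/3.4,120+287/3.4,.105);print('lip',tobox(a),tobox(b))
h2=cv2.cvtColor(s['pixels'],cv2.COLOR_RGB2HSV)
m=(u>250)&(u<285)&(v>215)&(v<235)&((h2[...,0]<8)|(h2[...,0]>172))&(h2[...,1]>150)
Q=cloud(s)[m];bb=np.array([tobox(q) for q in Q]);print('scene',m.sum(),np.percentile(bb,[2,98],axis=0),np.percentile(Q[:,2],[2,50,98]))
o=get_obs();print(o['tool_pos'])
```

```text
135 [-0.07868852 -0.0938896 ] [-0.02537824 -0.07377163] ((-0.05217780917882919, -0.08397337794303894), (0.018401367589831352, 0.05389799550175667), 86.91413116455078) 0.06938436370160228
hub [ 0.51963054 -0.36064752  0.069     ] [-0.03567174 -0.08627513]
tip [ 0.48217524 -0.34823092  0.069     ] [-0.07476071 -0.08087849]
b1 [ 0.53569487 -0.27745107  0.069     ] [-0.03500818 -0.00154455]
b1t [ 0.49489616 -0.26671599  0.069     ] [-0.07707893  0.00159048]
b2 [ 0.55128166 -0.19534458  0.069     ] [-0.03461593  0.08202739]
b2t [ 0.5145113  -0.17525231  0.069     ] [-0.07442754  0.09509624]
lip [-0.00216121  0.06188271] [-0.00160768 -0.06852026]
scene 154 [[-0.0784243  -0.0955695 ]
 [-0.02648203 -0.07726645]] [0.05889215 0.06764808 0.07122361]
[0.50190651 0.111957   0.35532168]
```

Run:
```python
from h import *
o=get_obs();p=o['tool_pos']
S=fromb(-.070,-.114)
print('to above start cm',(S-p[:2])*100,'radius',np.hypot(*S), 'z now',p[2],'down to .232:',(.232-p[2])*100)
H=np.array([-.036,-.0855])
for t in range(0,95,6):
    a=np.radians(t);d=np.array([-np.cos(a),np.sin(a)]);n=np.array([-np.sin(a),-np.cos(a)])
    w=fromb(*(H+.032*d+(.005+.010*abs(np.sin(a))+.008*abs(np.cos(a)))*n));print(t,np.round((w-S)*100,2))
```

```text
to above start cm [ -2.10745281 -49.36228412] radius 0.6138959321021358 z now 0.3553216774881873 down to .232: -12.332167748818732
0 [0.48 1.49]
6 [0.4  1.75]
12 [0.33 2.03]
18 [0.3  2.33]
24 [0.3  2.65]
30 [0.33 2.97]
36 [0.4  3.31]
42 [0.51 3.65]
48 [0.67 3.98]
54 [0.88 4.31]
60 [1.13 4.61]
66 [1.42 4.89]
72 [1.76 5.13]
78 [2.13 5.34]
84 [2.54 5.5 ]
90 [2.97 5.6 ]
```

```bash
python3 -m crank '[0,-4,0,0,0, 0,-8,0,0,0, 0,-12,0,0,0, 0,-16,0,0,0, 0,-20,0,0,0, 0,-24,0,0,0, -0.5,-28,0,0,0, -1,-32,0,0,0]'
python3 -m crank '[-0.4,-4,0,0,0, -0.8,-8,0,0,0, -1,-12,0,0,0, -1.1,-15,0,0,0, -1.1,-17,0,0,0, -1.1,-17.4,0,0,0, -1.1,-17.4,0,0,0, -1.1,-17.4,0,0,0]'
python3 - <<'E'
from h import *
o=get_obs();p=o['tool_pos'];print(p,tobox(p),(fromb(-.070,-.114)-p[:2])*100,o['ee_rot'],o['contact_force'])
E
```

```text
clock: 8.07
tool_pos: [0.4903, -0.2152, 0.3553]
ee_rot: [[0.003, 0.187, 0.982], [-0.003, 0.982, -0.187], [-1.0, -0.002, 0.003]]
contact_force: [0.6, -0.4, -0.8]
gripper_width: -0.003
clock: 8.73
tool_pos: [0.4798, -0.3847, 0.3547]
ee_rot: [[0.0, 0.184, 0.983], [0.001, 0.983, -0.184], [-1.0, 0.001, 0.0]]
contact_force: [-0.1, 0.5, -0.1]
gripper_width: -0.003
[ 0.47976698 -0.38469066  0.35465455] [-0.07049705 -0.11716808] [0.10650094 0.30248198] [[ 4.88648558e-04  1.83905250e-01  9.82943854e-01]
 [ 5.58626622e-04  9.82943768e-01 -1.83905511e-01]
 [-9.99999725e-01  6.38963768e-04  3.77579687e-04]] [-0.13861037  0.49507887 -0.12635818]
```

Correct by (0.1, 0.3), then descend to TCP z ≈ 0.232.

```bash
python3 -m crank '[0.1,0.3,-3,0,0, 0.1,0.3,-6,0,0, 0.1,0.3,-8.5,0,0, 0.1,0.3,-10.5,0,0, 0.1,0.3,-11.5,0,0, 0.1,0.3,-12.3,0,0, 0.1,0.3,-12.3,0,0, 0.1,0.3,-12.3,0,0]'
python3 - <<'E'
from h import *
o=get_obs();p=o['tool_pos'];print(p,tobox(p),o['contact_force'])
f=grab_frame('scene')
save({'pixels':cv2.resize(f['pixels'][130:260,180:380],None,fx=4,fy=4,interpolation=cv2.INTER_CUBIC)},'sc4.png')
E
```

```text
clock: 9.4
tool_pos: [0.4817, -0.3814, 0.2325]
ee_rot: [[0.001, 0.182, 0.983], [-0.001, 0.983, -0.182], [-1.0, -0.0, 0.001]]
contact_force: [-0.2, -0.4, 0.8]
gripper_width: -0.001
[ 0.48165905 -0.38144669  0.23247691] [-0.06922659 -0.11363406] [-0.24461749 -0.36706915  0.78831444]
```

View pics/sc4.png

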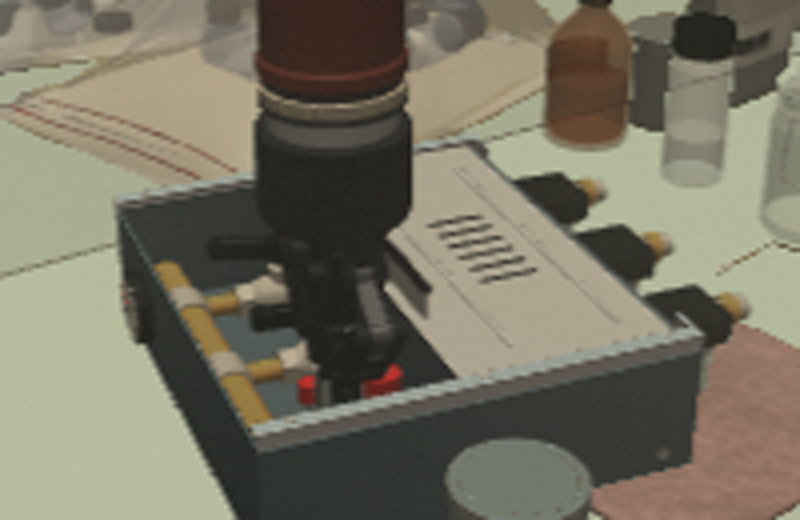

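The fingers are in the bay on the right of the red lever, whose tip and hub show at zoom (308,388) and (385,378). No contact yet. Now I'll sweep along the arc.

```bash
python3 -m crank '[0.2,0.6,0,0,0, 0.35,1.2,0,0,0, 0.35,1.75,0,0,0, 0.3,2.05,0,0,0, 0.3,2.35,0,0,0, 0.3,2.65,0,0,0, 0.3,2.95,0,0,0, 0.4,3.3,0,0,0]'
python3 -c "
from h import *
o=get_obs();print(tobox(o['tool_pos']),(o['tool_pos'][:2]-fromb(-.07,-.114))*100)"
```

```text
clock: 10.12
tool_pos: [0.4846, -0.3494, 0.232]
ee_rot: [[-0.0, 0.184, 0.983], [-0.001, 0.983, -0.184], [-1.0, -0.001, -0.0]]
contact_force: [0.1, -5.1, 0.7]
gripper_width: 0.002
[-0.07217813 -0.08157464] [0.37561261 3.2280636 ]
```

```bash
python3 -m crank '[0.1,0.35,0,0,0, 0.25,0.7,0,0,0, 0.5,1,0,0,0, 0.7,1.3,0,0,0, 1,1.6,0,0,0, 1.2,1.7,0,0,0, 1.2,1.7,0,0,0]'
python3 - <<'E'
from h import *
o=get_obs();print(tobox(o['tool_pos']),(o['tool_pos'][:2]-fromb(-.07,-.114))*100)
f=grab_frame('scene')
save({'pixels':cv2.resize(f['pixels'][130:260,180:380],None,fx=4,fy=4,interpolation=cv2.INTER_CUBIC)},'sc5.png')
E
```

```text
clock: 10.7
tool_pos: [0.4972, -0.3305, 0.2309]
ee_rot: [[-0.002, 0.182, 0.983], [0.002, 0.983, -0.182], [-1.0, 0.002, -0.003]]
contact_force: [-2.0, -0.3, -1.2]
gripper_width: -0.0
[-0.06326343 -0.06068641] [1.6321521  5.11989066]
```

View pics/sc5.png

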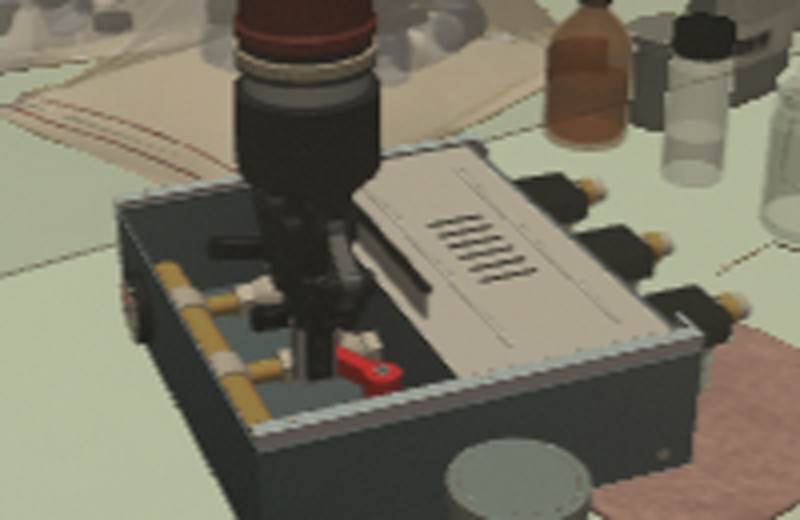

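The red lever is now mostly turned (hub at zoom (383,372), fingers at (315,350)), and the middle black lever is clear at left. Continuing mostly along +x.

```bash
python3 -m crank '[0.25,0.15,0,0,0, 0.5,0.25,0,0,0, 0.75,0.35,0,0,0, 0.95,0.4,0,0,0, 1.1,0.45,0,0,0, 1.2,0.45,0,0,0, 1.2,0.45,0,0,0]'
python3 -c "
from h import *
o=get_obs();print(tobox(o['tool_pos']),(o['tool_pos'][:2]-fromb(-.07,-.114))*100)"
```

```text
clock: 11.33
tool_pos: [0.5093, -0.327, 0.2316]
ee_rot: [[-0.0, 0.183, 0.983], [0.0, 0.983, -0.183], [-1.0, 0.0, -0.0]]
contact_force: [-2.1, -1.3, -2.4]
gripper_width: -0.0
[-0.05190556 -0.0551044 ] [2.85052494 5.46218927]
```

```bash
python3 -m crank '[0.1,-0.02,0,0,0, 0.2,-0.04,0,0,0, 0.2,-0.04,0,0,0]'
python3 -c "
from h import *
o=get_obs();print(tobox(o['tool_pos']),o['contact_force'])"
```

```text
clock: 11.58
tool_pos: [0.5113, -0.3272, 0.2316]
ee_rot: [[-0.0, 0.183, 0.983], [0.001, 0.983, -0.183], [-1.0, 0.001, -0.0]]
contact_force: [-2.4, 0.1, -2.2]
gripper_width: 0.002
[-0.04995209 -0.05488486] [-2.3614568   0.09861382 -2.19527575]
```

```bash
python3 -m crank '[0.1,-0.02,0,0,0, 0.2,-0.04,0,0,0, 0.2,-0.04,0,0,0]'
python3 -c "
from h import *
o=get_obs();print(tobox(o['tool_pos']),o['contact_force'])
f=grab_frame('scene')
save({'pixels':cv2.resize(f['pixels'][130:260,180:380],None,fx=4,fy=4,interpolation=cv2.INTER_CUBIC)},'sc6.png')"
```

```text
clock: 11.83
tool_pos: [0.5125, -0.3274, 0.2315]
ee_rot: [[-0.003, 0.183, 0.983], [0.002, 0.983, -0.183], [-1.0, 0.002, -0.003]]
contact_force: [-5.1, 0.4, -0.5]
gripper_width: -0.005
[-0.04876577 -0.05490746] [-5.07018775  0.44846214 -0.46416246]
```

View pics/sc6.png

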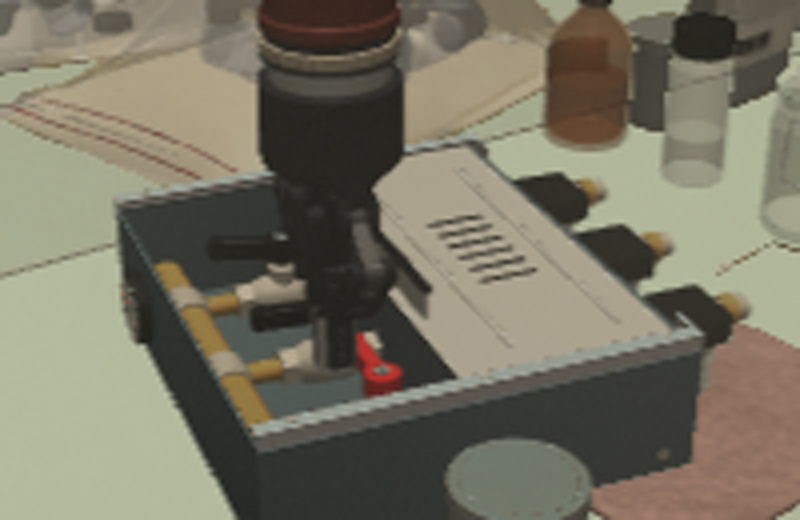

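The lever is about square, running from the hub at (383,372) to (362,335), and the force is starting to rise. One more gentle step, then back off and look.

```bash
python3 -m crank '[0.1,-0.02,0,0,0, 0.2,-0.04,0,0,0, 0.2,-0.04,0,0,0]'
python3 -c "
from h import *
o=get_obs();print(tobox(o['tool_pos']),o['contact_force'])"
python3 -m crank '[-0.8,0.1,0,0,0, -1.6,0.2,0,0,0, -1.6,0.2,2,0,0, -1.6,0.2,5,0,0, -1.6,0.2,9,0,0, -1.6,0.2,12,0,0, -1.6,3,12,0,0, -1.6,7,12,0,0]'
python3 -m crank '[0,4,0,0,0, 0,8,0,0,0, 0,12,0,0,0, 0,16,0,0,0, 0,20,0,0,0, 0,24,0,0,0, 0,28,0,0,0, 0,32,0,0,0]'
python3 - <<'E'
from h import *
import pickle
o=get_obs();print(o['tool_pos'],o['clock'])
for n in('scene','top'):
    f=grab_frame(n);pickle.dump(f,open(n+'7.pkl','wb'));save(f,n+'7.png')
    c=f['pixels'][120:285,190:420] if n=='top' else f['pixels'][155:265,195:360]
    k=3.4 if n=='top' else 4.5
    save({'pixels':cv2.resize(c,None,fx=k,fy=k,interpolation=cv2.INTER_CUBIC)},n+'7z.png')
    if n=='top':
        hsv=cv2.cvtColor(f['pixels'],cv2.COLOR_RGB2HSV);v,u=np.mgrid[:384,:512]
        m=(u>290)&(u<350)&(v>205)&(v<260)&((hsv[...,0]<8)|(hsv[...,0]>172))&(hsv[...,1]>150)&(hsv[...,2]>80)
        B=np.array([tobox(pt(f,a,b,.069)) for b,a in zip(*np.where(m))],np.float32)
        print(m.sum(),B.min(0),B.max(0),cv2.minAreaRect(B)); l=cv2.fitLine(B,cv2.DIST_L2,0,.001,.001).ravel();print(l)
E
```

```text
clock: 12.13
tool_pos: [0.5132, -0.3276, 0.2315]
ee_rot: [[-0.007, 0.183, 0.983], [0.004, 0.983, -0.183], [-1.0, 0.002, -0.007]]
contact_force: [-8.7, 2.0, 3.4]
gripper_width: 0.001
[-0.04797117 -0.05499289] [-8.69673164  2.03860815  3.40005972]
clock: 12.8
tool_pos: [0.4994, -0.2624, 0.3554]
ee_rot: [[0.011, 0.191, 0.982], [-0.008, 0.982, -0.191], [-1.0, -0.006, 0.012]]
contact_force: [1.2, 0.5, -0.5]
gripper_width: -0.001
clock: 13.47
tool_pos: [0.4993, 0.064, 0.3528]
ee_rot: [[0.005, 0.182, 0.983], [0.002, 0.983, -0.182], [-1.0, 0.003, 0.005]]
contact_force: [1.8, -0.6, 0.6]
gripper_width: 0.0
[0.49932032 0.06401579 0.35278267] 13.4667
139 [-0.04519085 -0.0938896 ] [-0.02537824 -0.04031811] ((-0.037730053067207336, -0.06724630296230316), (0.01923849992454052, 0.05246512591838837), 7.465690612792969)
[ 0.00787603  0.999969   -0.03536104 -0.06936526]
```

View pics/top7z.png

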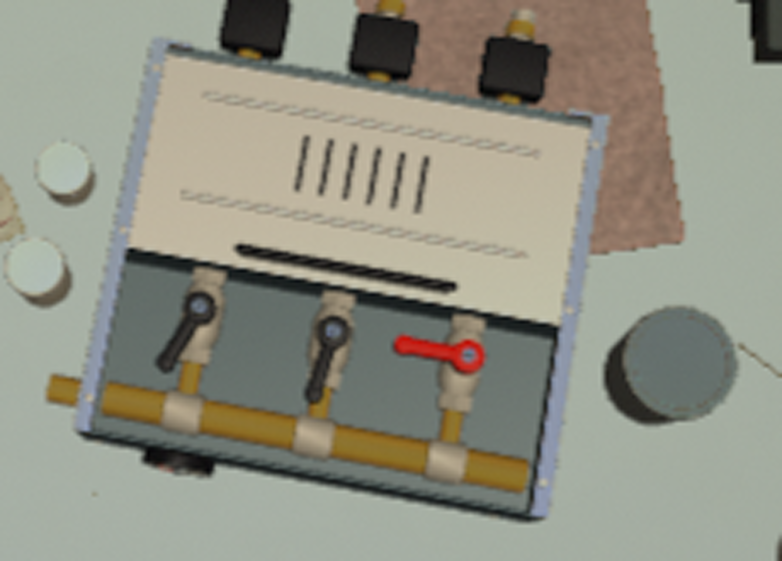

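View pics/scene7z.png

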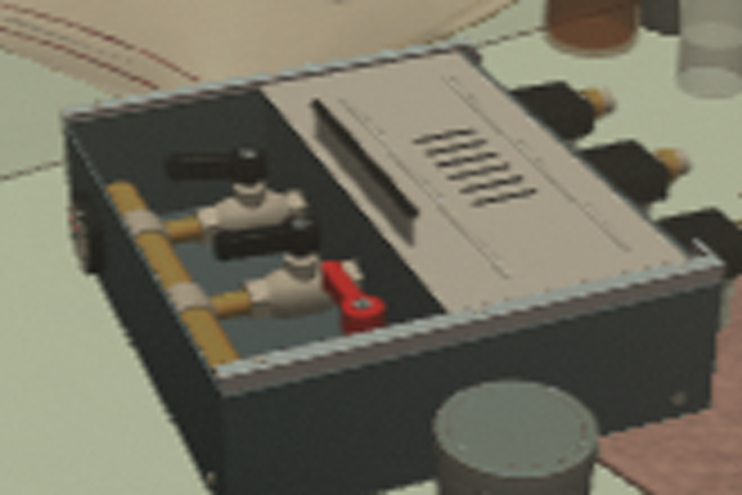

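The red lever now lies from hub (468,356) to tip (402,345) in the top zoom, parallel to the lip. The black levers, tub and pots look unmoved. I'll check that numerically before handing in.

Run:
```python
from h import *
import pickle
f0=pickle.load(open('top3.pkl','rb'));f=pickle.load(open('top7.pkl','rb'));fi=pickle.load(open('top0.pkl','rb'))
hsv=cv2.cvtColor(f['pixels'],cv2.COLOR_RGB2HSV);v,u=np.mgrid[:384,:512]
m=(u>290)&(u<350)&(v>205)&(v<260)&((hsv[...,0]<8)|(hsv[...,0]>172))&(hsv[...,1]>120)&(hsv[...,2]>60)
B=np.array([tobox(pt(f,a,b,.069)) for b,a in zip(*np.where(m))])
t=B[B[:,1]>-.052].mean(0);h=B[B[:,1]<-.076].mean(0);h2=(B[B[:,1]<-.076].min(0)+B[B[:,1]<-.076].max(0))/2
for k in(h,h2):print(t,k,np.degrees(np.arctan2(t[1]-k[1],-(t[0]-k[0]))))
d=np.abs(f['pixels'].astype(int)-f0['pixels']).max(-1)
for n,(a,b,c,e) in dict(blackA=(232,200,260,232),blackB=(274,208,296,242),tub=(362,202,420,250),pots=(185,155,222,215),cover=(222,135,365,212)).items():
    print(n,'vs before lever',(d[b:e,a:c]>40).sum(), 'vs start',(np.abs(f['pixels'].astype(int)-fi['pixels']).max(-1)[b:e,a:c]>40).sum())
o=get_obs();print(o['joint_vel'].round(3),o['clock'])
```

```text
[-0.03519103 -0.04616392] [-0.03532888 -0.08527786] 90.20191814237812
[-0.03519103 -0.04616392] [-0.03528454 -0.08573302] 90.13540522718773
blackA vs before lever 0 vs start 850
blackB vs before lever 0 vs start 658
tub vs before lever 0 vs start 0
pots vs before lever 0 vs start 0
cover vs before lever 0 vs start 7797
[ 0.085 -0.002  0.109  0.02   0.055  0.008  0.055] 13.5667
```

The lever measures 90° and nothing else has changed. The arm is in free air, so I'll let it settle and hand in.

```bash
python3 -m crank '[0,0,0,0,0, 0,0,0,0,0, 0,0,0,0,0, 0,0,0,0,0]' && python3 -c "
from bench import *
print(sign_off())"
```

```text
clock: 13.9
tool_pos: [0.4993, 0.0597, 0.3519]
ee_rot: [[0.001, 0.187, 0.982], [-0.001, 0.982, -0.187], [-1.0, -0.0, 0.001]]
contact_force: [-0.3, -0.0, -0.7]
gripper_width: -0.002
the job is handed in; nothing more can be done
None
```

The red line is closed and the cover is left fully back. I handed the job in at 13.9 s; `sign_off()` reports no verdict.

I pushed the cover's lip back with the closed fingertips until the force rose to about 12 N with little further travel. I then swept the red lever clockwise until it met its stop at about 10 N, and withdrew clear of everything.

**Last checks**
- **Red lever:** it measures about 90.2° in the top picture. One rougher measure, a bounding rectangle round the lever, read about 7° off square. I discounted it because the lever's keyhole shape skews that fit; the line fit and the hub-to-tip direction both gave 90° within half a degree.
- **Cover:** its lip had moved about 113 mm by the pictures, against 115 mm at the stop. That is within the calibration error.
- **Black levers:** no pixel change from before to after the red lever was pushed. They were hidden under the cover before that, so I could not check them against the very start.
- **Tub and pots:** no pixel change from the start.
- **Contact:** the arm hung free in the air at hand-in, with the contact force near zero.

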